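# Push the lemon and garlic drawers shut

### The arm

A 6-joint arm with a two-finger parallel gripper is mounted at the origin on a cart in front of the work surface, level with it; the furniture and walls round the work are solid. World frame = base frame: x ahead of the robot, y to its left, z up, the work surface at z = 0. Lengths are in mm, angles in rad, forces in N, time in s.
With the tool pointing down it reaches from about 350 to 975 mm from the base axis. Payload 17.4 kg.
Tool frame: the origin (TCP) lies on the mounting face of the last link; the fingertips stand 173 mm ahead of it and the grasp point (between the pads) lies 155 mm ahead of it (manip.tips_ahead is the distance from the TCP to the fingertips, in mm); z points along the fingers, y is the line along which they close (so a half turn about z gives the same grasp; the last joint's range is limited). The gripper opens to 85 mm and grips with 20 to 120 N. Pads are 22 mm wide; open, the fingers measure 114 mm over their backs; the gripper's body (76 mm by 85 mm) begins 54 mm behind the grasp point. The pads swing forward as they close: fully open they stand 13 mm farther back than shut.
Start: joints at [1.233, 0.116, 1.442, -0, 1.584, -0.038], TCP at [199.356, 644.897, 404.703] pointing down, gripper open.
Joint ranges: [-2.83, 2.83], [-0.83, 2.19], [0.07, 2.5], [-1.14, 4.28], [0.01, 3], [-2.97, 2.97]. Speed limits (rad/s): [1.89, 1.89, 2.22, 3.14, 3.14, 3.14].

### API

Orientations are given as a unit quaternion [x, y, z, w].
In Python, from cell import manip gives the robot as it stands. The module is installed in compiled form; this text tells all that it offers.
- The arm moves only by the tool apply_moves, never from a script. Its argument "series" is a list of rows, each an object of numbers: "dx", "dy", "dz": the shift along the world's x, y, z in m; "twist": the turn about the world's z in rad; "hand": the finger opening in m, from 0 to 0.0854. In form: [{"dx": .., "dy": .., "dz": .., "twist": .., "hand": ..}, ...]. A call has 1 to 10 rows; each row shifts and turns the commanded pose from where the row before left it; what a row does not reach is not made up. A row lasts 1/10 s, in which the tool goes at most 50 mm and 8.59 degrees, less where a joint would pass 70% of its speed; a pose out of reach is approached as far as the arm can. A call is refused whole if a number of a shift passes 0.05 or a number of a turn 0.15, either way. A call with a gripper value outside its range is refused whole. The fingers move at their own pace and stop on an object; "force" is the grip in N (left out, the last holds). Time passes only in rows, so rows that do not move let the fingers close. It gives the time, the measured TCP pose, the force, the opening and the grip force at its end, in the units of the state.
- manip.state(): the state, without advancing time (a new reading comes with each control period).
- manip.get_image(name): name is "side" or "top" or "wrist"; returns the picture (420x560x3 uint8, red, green, blue); there is no depth.
- manip.calibration(name): a dict with "fovy" (degrees; the focal length in pixels is half the picture's height over the tangent of half this angle, whatever the lens; pixels are square), "cx", "cy" (the principal point, pixels), "xyz" and "attitude" of the camera in the world; the wrist camera has in their place "T_tool_cam" (4x4, takes a point from camera to tool coordinates, whose origin is the TCP and whose axes are the flange's). Camera axes: x right, y down, z forward; pixel columns grow to the right and rows downward; lengths in mm; the calibration is good to about 2 mm. A picture is of the moment at which its call begins: read the wrist's pose just before it. calibration takes no time and is no camera call.
- manip.job_done(): hands the job in; it is judged then, once.
The state is a dict: "t": time; "qpos": joint angles; "dq": joint speeds; "joint_torque": joint torques, N m; "tool_pos": TCP position; "eef_rot": TCP orientation; "wrist_force": force on the tool from outside, world axes, zero at the start; "ft_torque": the same for the moment, N m; "gripper_width": finger opening in mm; "finger_force": force on a finger pad.
Only numpy, scipy, OpenCV 4.12 (cv2) and the standard library are available. Lean on these libraries where they do the work, as an engineer would, in place of code of your own. Each camera call takes 0.05 s, during which the arm holds its last target. There are 200 camera calls.

### The job

Cooking goes on with the lime only: with the fingertips, push the drawer that holds the lemon and the drawer that holds the garlic fully shut, and leave the lime's drawer open just as it is. Push smoothly without slamming, do not touch or lift the lemon, garlic or lime, and leave the mug, the tin and the spice jar where they stand.

Things in the scene. Friction and masses are not known exactly. Their poses are not given: they have to be found in the camera images.
- chest: low wooden chest fixed on the worktop, 150 deep (x) x 352 wide (y) x 100 high (z) mm without the drawer fronts; three drawers side by side. Origin: centre of its underside; its -x side is the drawer side and faces the robot, +y is its left. The drawers' lanes are centred at y = +112 (left), 0 (middle) and -112 (right) mm. Nothing stands on it. It turns by up to about 10 degrees
- drawer_left (a joint): slide of the left drawer (as the robot sees it), in m: 0 = shut, grows as it comes out along the chest's -x, at most 0.12; starts 0.085 to 0.11 open. Slides freely with about 1 to 2 N of drag, stays where left, no catch or spring. Inside 84 mm wide, 130 long, open above; floor 18, sides 52 mm above the worktop
- front_left (a point): point on the outer face of the left drawer's front, on its centre line, 70 mm above the worktop, moving with the drawer; the flat front is 108 mm wide, 16 thick and reaches from 13 to 95 mm above the worktop; a steel knob of 18 mm diameter sticks out 21 mm at 34 mm height. Shut, this point lies 91 mm to the chest's -x from its origin.
- drawer_middle (a joint): slide of the middle drawer (as the robot sees it), in m: 0 = shut, grows as it comes out along the chest's -x, at most 0.12; starts 0.085 to 0.11 open. Slides freely with about 1 to 2 N of drag, stays where left, no catch or spring. Inside 84 mm wide, 130 long, open above; floor 18, sides 52 mm above the worktop
- front_middle (a point): point on the outer face of the middle drawer's front, on its centre line, 70 mm above the worktop, moving with the drawer; the flat front is 108 mm wide, 16 thick and reaches from 13 to 95 mm above the worktop; a steel knob of 18 mm diameter sticks out 21 mm at 34 mm height. Shut, this point lies 91 mm to the chest's -x from its origin.
- drawer_right (a joint): slide of the right drawer (as the robot sees it), in m: 0 = shut, grows as it comes out along the chest's -x, at most 0.12; starts 0.085 to 0.11 open. Slides freely with about 1 to 2 N of drag, stays where left, no catch or spring. Inside 84 mm wide, 130 long, open above; floor 18, sides 52 mm above the worktop
- front_right (a point): point on the outer face of the right drawer's front, on its centre line, 70 mm above the worktop, moving with the drawer; the flat front is 108 mm wide, 16 thick and reaches from 13 to 95 mm above the worktop; a steel knob of 18 mm diameter sticks out 21 mm at 34 mm height. Shut, this point lies 91 mm to the chest's -x from its origin.
- lemon: yellow lemon, 72x55x54 mm, loose in one of the drawers (which one changes), in sight behind the drawer's front; it may roll a little. Origin: centre of its underside as it first lies; turns with it
- lemon_center (a point): middle of the lemon, 27 mm above its origin; its y in the chest's frame tells its drawer
- garlic: whitish-pink garlic bulb, 60x60x59 mm, loose in one of the drawers (which one changes), in sight behind the drawer's front; it may roll a little. Origin: centre of its underside as it first lies; turns with it
- garlic_center (a point): middle of the garlic, 30 mm above its origin; its y in the chest's frame tells its drawer
- lime: green lime, 53x45x45 mm, loose in one of the drawers (which one changes), in sight behind the drawer's front; it may roll a little. Origin: centre of its underside as it first lies; turns with it
- lime_center (a point): middle of the lime, 22 mm above its origin; its y in the chest's frame tells its drawer
- mug: mug, pink-brown above and white below, 90x122x105 mm, loose on the worktop to the left in front of the chest; origin under its middle
- tin: round tin, green and gold, 75 mm across, 58 high, loose on the worktop left of the chest; origin: centre of its underside
- spice_jar: spice jar with black cap, 41 mm across, 105 high, loose on the worktop to the right in front of the chest; origin: centre of its underside
There are look-alikes about, which are no part of the job. Of the things that look like the spice_jar, take the one that is farthest to the robot's right at the start. Of the things shaped like the lime, the green one is meant.

How it is judged (in metres and radians):
At the end, for the whole second after the job is handed in: Lemon and garlic drawers shut to within 4 mm, their contents inside; the lime's drawer within 12 mm of where it was, the lime in its open part; all three at rest in their drawers; mug, tin and spice jar upright (within 0.2 rad) and within 20 mm of where they stood (((y of lime_center in the frame of chest between 0.06 and 0.164 m and distance of front_left from where it was at the start of the episode below 0.012 m and value of joint each of drawer_middle, drawer_right below 0.004 m) or (y of lime_center in the frame of chest between -0.052 and 0.052 m and distance of front_middle from where it was at the start of the episode below 0.012 m and value of joint each of drawer_left, drawer_right below 0.004 m) or (y of lime_center in the frame of chest between -0.164 and -0.06 m and distance of front_right from where it was at the start of the episode below 0.012 m and value of joint each of drawer_left, drawer_middle below 0.004 m)) and x of lime_center in the frame of chest below -0.05 m and height (world z) of each of lemon_center, garlic_center, lime_center below 0.075 m and linear speed of each of lemon, garlic, lime below 0.05 m/s and x of each of lemon_center, garlic_center in the frame of chest above -0.07 m and distance of each of mug, tin, spice_jar from where it was at the start of the episode below 0.02 m and angle between each of mug, tin, spice_jar's own z axis and vertical below 0.2 rad); the robot touches nothing.
It fails at once if the lemon, garlic or lime is lifted (height (world z) of any of lemon_center, garlic_center, lime_center above 0.085 m).
It fails at once if the robot touches the lemon, garlic or lime (contact force between any of the fingers, the arm and lemon above 0.5 N or contact force between any of the fingers, the arm and garlic above 0.5 N or contact force between any of the fingers, the arm and lime above 0.5 N).
It fails at once if a drawer is slammed (closing faster than 0.5 m/s) (velocity of joint any of drawer_left, drawer_middle, drawer_right below -0.5 m/s).
It fails at once if the mug, tin or spice jar is knocked over, lifted or shoved more than 2 cm (distance of any of mug, tin, spice_jar from where it was at the start of the episode above 0.02 m or angle between any of mug, tin, spice_jar's own z axis and vertical above 0.2 rad).
It also fails if it takes over 48 s, if anything falls off the work surface, if the arm or the gripper's body presses on something with over 40 N, if the wrist force passes 120 N, or if a joint passes its speed limit or range.

## Working session

There is one attempt and no reset: what is moved stays moved. The work goes in short steps, Python scripts to look and compute and a tool call to move; the robot and the scene stay as the last step left them, time stands still between calls to the robot, and variables do not carry over. Pictures are saved under pics/ and viewed, at most 10 in all, crops included, and the job is handed in when it is done.

Besides the shell and the picture viewer there is one more tool, called after ">>>" by a JSON object that holds its "api" and its "payload", one argument or row to a line. apply_moves: Moves the arm, as the interface text tells. Its arguments: {"type":"object","properties":{"series":{"type":"array"},"force":{"type":"number"}},"required":["series"]}

```bash
mkdir -p pics
python3 - <<'E'
from cell import manip
import cv2
for n in("top","side"):
    cv2.imwrite(f"pics/{n}0.png",manip.get_image(n)[:,:,::-1]); print(n,manip.calibration(n))
s=manip.state();print(s)
E
```

```text
top {'fovy': 53.109635340636494, 'cx': 281.8057529380045, 'cy': 210.34562896345514, 'xyz': array([ 289.60098469,   89.76629168, 1037.24729407]), 'attitude': array([-0.66434736,  0.73628679, -0.09734845,  0.08395022])}
side {'fovy': 51.04855301558981, 'cx': 278.23505448309487, 'cy': 211.53599847084152, 'xyz': array([ 559.90955903, -909.0894289 ,  932.42440151]), 'attitude': array([ 0.90868217,  0.02232698, -0.00232397, -0.41688465])}
{'t': 0.1, 'qpos': array([ 1.23318942e+00,  1.16441087e-01,  1.44221062e+00,  4.96414035e-06,
        1.58398611e+00, -3.78145572e-02]), 'dq': array([-0.00014157, -0.00128066, -0.00272074, -0.00077893, -0.00171959,
        0.00013866]), 'joint_torque': array([ 1.73390701e-03, -7.33666420e+01, -6.33790684e+01, -8.37021162e-05,
        5.35062674e-03,  8.90787177e-08]), 'tool_pos': array([199.36298087, 644.89779289, 404.02627846]), 'eef_rot': array([ 1.49335423e-01,  9.88786457e-01, -5.12939611e-04, -9.99575562e-05]), 'wrist_force': array([-0.16995817,  0.11842269,  0.41845746]), 'ft_torque': array([-0.00193127, -0.01008454, -0.01048034]), 'finger_force': 0.0, 'gripper_width': 85.32362558828562}
```

View pics/top0.png

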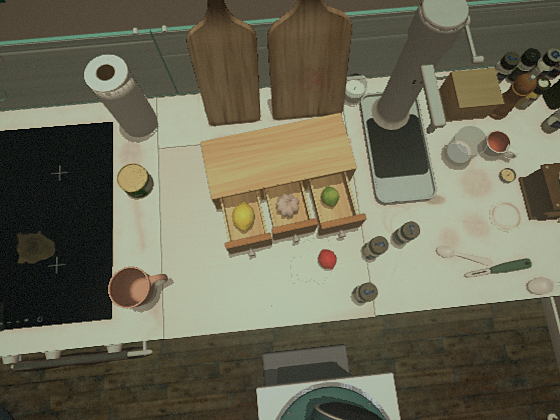

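View pics/side0.png

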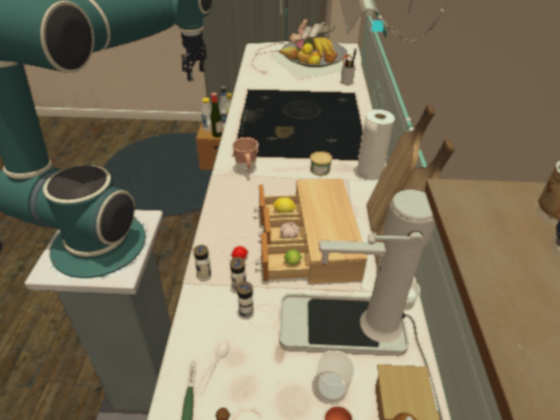

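Top view: the lemon (243,216) is in the left drawer, the garlic (288,205) in the middle one and the lime (330,196) in the right one. The jar look-alikes are at (375,246), (405,232) and (365,292). The one at (405,232) is farthest right, so it is the one meant, and I will keep clear of all three. The mug is at (130,287) and the tin at (133,180). I'll take one enlarged crop for the drawer fronts.

```bash
cat > h.py <<'E'
import numpy as np
from scipy.spatial.transform import Rotation as R
from cell import manip
def world(n,u,v,z):
    c=manip.calibration(n); f=210/np.tan(np.radians(c['fovy']/2))
    d=R.from_quat(c['attitude']).apply([(u-c['cx'])/f,(v-c['cy'])/f,1]); o=c['xyz']
    return (o+d*(z-o[2])/d[2])
E
python3 - <<'E'
from h import *
import cv2
im=cv2.imread('pics/top0.png')[105:265,190:390]
cv2.imwrite('pics/crop.png',cv2.resize(im,None,fx=4,fy=4,interpolation=cv2.INTER_CUBIC))
for a in [("mug",130,287,105),("handle",163,280,60),("tomato",327,259,20),("jar1",375,246,100),("jar2",405,232,100),("jar3",365,292,100),("chest fl",211,197,100),("chest fr",356,169,100),("chest bl",203,142,100),("chest br",341,116,100)]: print(a[0],world("top",*a[1:]).round())
E
```

```text
mug [395. 407. 105.]
handle [408. 347.  60.]
tomato [423. -40.  20.]
jar1 [ 431. -142.  100.]
jar2 [ 455. -215.  100.]
jar3 [ 332. -104.  100.]
chest fl [583. 219. 100.]
chest fr [ 618. -127.  100.]
chest bl [723. 230. 100.]
chest br [ 758. -110.  100.]
```

View pics/crop.png

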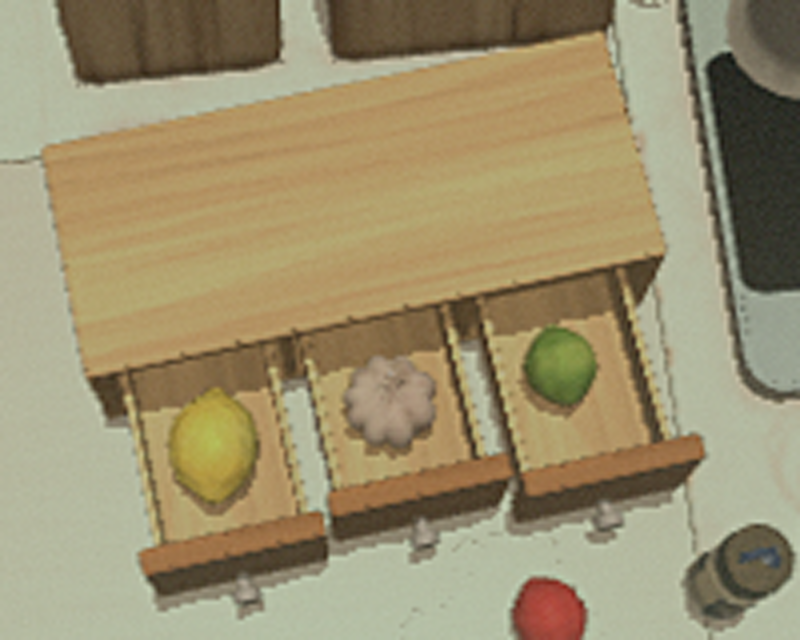

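Run:
```python
from h import *
P={k:world("top",190+u/4,105+v/4,z) for k,u,v,z in [("fl",90,377,100),("fr",663,256,100),("bl",43,150,100),("br",606,36,100),("L1",150,577,95),("L2",325,539,95),("M1",333,512,95),("M2",509,477,95),("R1",526,494,95),("R2",703,457,95)]}
for k in P:print(k,P[k].round(1))
d=P["fl"]-P["fr"]+P["bl"]-P["br"]; yaw=np.arctan2(-d[0],d[1]); c=sum(P[k] for k in("fl","fr","bl","br"))/4
X=np.array([np.cos(yaw),np.sin(yaw)]);Y=np.array([-X[1],X[0]])
print("yaw",yaw,"c",c)
for n,y in(("L",112),("M",0),("R",-112)):
    m=(P[n+"1"]+P[n+"2"])[:2]/2-c[:2]; print(n,"open",-m@X-91,"lat",m@Y,"front now",(m+c[:2]).round(),"shut",(c[:2]-91*X+y*Y).round(1), "start", (c[:2]+m@X*X+y*Y).round(1))
```

```text
fl [577.6 216.2 100. ]
fr [ 617.8 -125.9  100. ]
bl [722.6 235.6 100. ]
br [ 763.4 -112.3  100. ]
L1 [458.1 190.4  95. ]
L2 [469.7  89.8  95. ]
M1 [484.8  83.8  95. ]
M2 [494.9 -18.9  95. ]
R1 [484.  -27.4  95. ]
R2 [ 495.2 -131.9   95. ]
yaw 0.11686520089378376 c [670.36016844  53.39140405 100.        ]
L open 103.96191504954615 lat 110.19182472317434 front now [464. 140.] shut [566.9 154. ] start [463.7 141.9]
M open 90.70655708165674 lat 0.21430636995763663 front now [490.  32.] shut [580.   42.8] start [489.9  32.2]
R open 104.01034470646681 lat -111.02919310928847 front now [490. -80.] shut [593.  -68.5] start [489.7 -80.6]
```

>>> {"api": "apply_moves", "payload": {
  "series": [
    {"dx": 0.018,"dy": -0.04,"twist": 0.042,"hand": 0},
    {"dx": 0.018,"dy": -0.04,"twist": 0.042,"hand": 0},
    {"dx": 0.018,"dy": -0.04,"twist": 0.042,"hand": 0},
    {"dx": 0.018,"dy": -0.04,"twist": 0.042,"hand": 0},
    {"dx": 0.018,"dy": -0.04,"twist": 0.042,"hand": 0},
    {"dx": 0.018,"dy": -0.04,"twist": 0.042,"hand": 0},
    {"dx": 0.018,"dy": -0.04,"twist": 0.042,"hand": 0},
    {"dx": 0.018,"dy": -0.04,"twist": 0.042,"hand": 0},
    {"dx": 0.018,"dy": -0.04,"twist": 0.042,"hand": 0},
    {"dx": 0.018,"dy": -0.04,"twist": 0.039,"hand": 0}
  ]
}}

```text
schema error: expected keys dx, dy, dz, twist, hand
```

>>> {"api": "apply_moves", "payload": {
  "series": [
    {"dx": 0.018,"dy": -0.04,"dz": 0,"twist": 0.042,"hand": 0},
    {"dx": 0.018,"dy": -0.04,"dz": 0,"twist": 0.042,"hand": 0},
    {"dx": 0.018,"dy": -0.04,"dz": 0,"twist": 0.042,"hand": 0},
    {"dx": 0.018,"dy": -0.04,"dz": 0,"twist": 0.042,"hand": 0},
    {"dx": 0.018,"dy": -0.04,"dz": 0,"twist": 0.042,"hand": 0},
    {"dx": 0.018,"dy": -0.04,"dz": 0,"twist": 0.042,"hand": 0},
    {"dx": 0.018,"dy": -0.04,"dz": 0,"twist": 0.042,"hand": 0},
    {"dx": 0.018,"dy": -0.04,"dz": 0,"twist": 0.042,"hand": 0},
    {"dx": 0.018,"dy": -0.04,"dz": 0,"twist": 0.042,"hand": 0},
    {"dx": 0.018,"dy": -0.04,"dz": 0,"twist": 0.039,"hand": 0}
  ]
}}

```text
t: 1.1
tool_pos: [379.5, 243.2, 404.6]
eef_rot: [-0.06, 0.998, 0.0, 0.0]
wrist_force: [0.9, 0.2, 0.2]
gripper_width: -0.5
finger_force: 0.0
```

>>> {"api": "apply_moves", "payload": {
  "series": [
    {"dx": 0.006,"dy": -0.027,"dz": 0,"twist": 0,"hand": 0},
    {"dx": 0.006,"dy": -0.027,"dz": -0.01,"twist": 0,"hand": 0},
    {"dx": 0.006,"dy": -0.027,"dz": -0.02,"twist": 0,"hand": 0},
    {"dx": 0.006,"dy": -0.027,"dz": -0.03,"twist": 0,"hand": 0},
    {"dx": 0,"dy": 0,"dz": -0.03,"twist": 0,"hand": 0},
    {"dx": 0,"dy": 0,"dz": -0.03,"twist": 0,"hand": 0},
    {"dx": 0,"dy": 0,"dz": -0.03,"twist": 0,"hand": 0},
    {"dx": 0,"dy": 0,"dz": -0.02,"twist": 0,"hand": 0},
    {"dx": 0,"dy": 0,"dz": 0,"twist": 0,"hand": 0}
  ]
}}

```text
t: 2.0
tool_pos: [402.6, 136.7, 232.0]
eef_rot: [-0.059, 0.998, -0.0, -0.002]
wrist_force: [0.8, -1.0, 0.2]
gripper_width: -0.3
finger_force: 0.0
```

Run:
```python
from h import *
import cv2
s=manip.state();print(s['tool_pos'],s['wrist_force'])
t=manip.get_image("top")[130:290,190:390,::-1]; w=manip.get_image("side")[130:330,180:380,::-1]
cv2.imwrite('pics/a.png',np.hstack([cv2.resize(t,(400,320)),cv2.resize(w,(320,320))]))
```

```text
[402.58518721 136.65283924 231.9886923 ] [ 0.80849195 -1.04807719  0.2414712 ]
```

View pics/a.png

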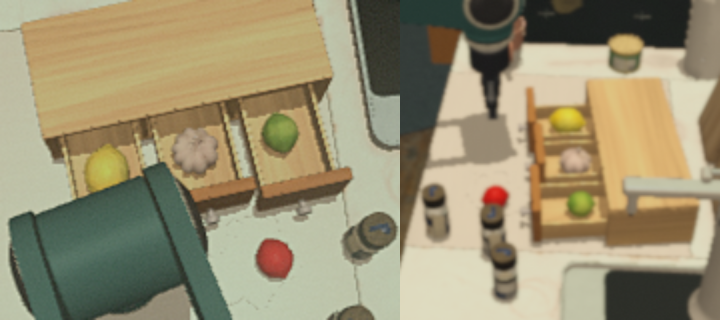

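Left drawer next: the hand is lined up about 50 mm in front of it, with the tips at z≈59, above the knob. I'll start a slow push along the chest's x.

>>> {"api": "apply_moves", "payload": {
  "series": [
    {"dx": 0.018,"dy": 0.002,"dz": 0,"twist": 0,"hand": 0},
    {"dx": 0.012,"dy": 0.0015,"dz": 0,"twist": 0,"hand": 0},
    {"dx": 0.008,"dy": 0.001,"dz": 0,"twist": 0,"hand": 0},
    {"dx": 0.006,"dy": 0.0007,"dz": 0,"twist": 0,"hand": 0},
    {"dx": 0.006,"dy": 0.0007,"dz": 0,"twist": 0,"hand": 0},
    {"dx": 0.006,"dy": 0.0007,"dz": 0,"twist": 0,"hand": 0},
    {"dx": 0.008,"dy": 0.0009,"dz": 0,"twist": 0,"hand": 0},
    {"dx": 0.01,"dy": 0.0012,"dz": 0,"twist": 0,"hand": 0},
    {"dx": 0.01,"dy": 0.0012,"dz": 0,"twist": 0,"hand": 0},
    {"dx": 0.01,"dy": 0.0012,"dz": 0,"twist": 0,"hand": 0}
  ]
}}

```text
t: 3.1
tool_pos: [498.3, 148.1, 234.7]
eef_rot: [-0.059, 0.998, -0.0, -0.0]
wrist_force: [-2.5, 0.0, 1.7]
gripper_width: 0.2
finger_force: 0.7
```

>>> {"api": "apply_moves", "payload": {
  "series": [
    {"dx": 0.01,"dy": 0.0012,"dz": 0,"twist": 0,"hand": 0},
    {"dx": 0.01,"dy": 0.0012,"dz": 0,"twist": 0,"hand": 0},
    {"dx": 0.01,"dy": 0.0012,"dz": 0,"twist": 0,"hand": 0},
    {"dx": 0.007,"dy": 0.0008,"dz": 0,"twist": 0,"hand": 0},
    {"dx": 0.005,"dy": 0.0006,"dz": 0,"twist": 0,"hand": 0},
    {"dx": 0.004,"dy": 0.0005,"dz": 0,"twist": 0,"hand": 0},
    {"dx": 0.003,"dy": 0.0003,"dz": 0,"twist": 0,"hand": 0},
    {"dx": 0.003,"dy": 0.0003,"dz": 0,"twist": 0,"hand": 0}
  ]
}}

```text
t: 3.9
tool_pos: [549.4, 154.1, 234.7]
eef_rot: [-0.059, 0.998, 0.0, -0.0]
wrist_force: [-1.2, 0.6, -2.2]
gripper_width: 0.2
finger_force: 0.6
```

>>> {"api": "apply_moves", "payload": {
  "series": [
    {"dx": 0.002,"dy": 0.0002,"dz": 0,"twist": 0,"hand": 0},
    {"dx": 0.002,"dy": 0.0002,"dz": 0,"twist": 0,"hand": 0}
  ]
}}

```text
t: 4.1
tool_pos: [553.4, 154.5, 234.7]
eef_rot: [-0.059, 0.998, 0.0, -0.0]
wrist_force: [-1.3, 0.7, -0.6]
gripper_width: 0.1
finger_force: 0.6
```

>>> {"api": "apply_moves", "payload": {
  "series": [
    {"dx": 0.002,"dy": 0.0002,"dz": 0,"twist": 0,"hand": 0},
    {"dx": 0.002,"dy": 0.0002,"dz": 0,"twist": 0,"hand": 0}
  ]
}}

```text
t: 4.3
tool_pos: [557.5, 154.9, 234.7]
eef_rot: [-0.059, 0.998, 0.0, 0.0]
wrist_force: [-1.6, 1.7, 0.2]
gripper_width: 0.3
finger_force: 0.6
```

>>> {"api": "apply_moves", "payload": {
  "series": [
    {"dx": 0.001,"dy": 0.0001,"dz": 0,"twist": 0,"hand": 0},
    {"dx": 0.001,"dy": 0.0001,"dz": 0,"twist": 0,"hand": 0}
  ]
}}

```text
t: 4.5
tool_pos: [559.5, 155.1, 234.7]
eef_rot: [-0.059, 0.998, -0.0, 0.0]
wrist_force: [-0.9, 0.1, 0.9]
gripper_width: 0.2
finger_force: 0.6
```

>>> {"api": "apply_moves", "payload": {
  "series": [
    {"dx": 0.001,"dy": 0.0001,"dz": 0,"twist": 0,"hand": 0}
  ]
}}

```text
t: 4.6
tool_pos: [560.4, 155.2, 234.8]
eef_rot: [-0.059, 0.998, 0.0, 0.0]
wrist_force: [-1.3, -0.1, 0.5]
gripper_width: 0.5
finger_force: 0.6
```

No stop force yet, so I'll keep going in small steps.

>>> {"api": "apply_moves", "payload": {
  "series": [
    {"dx": 0.001,"dy": 0.0001,"dz": 0,"twist": 0,"hand": 0},
    {"dx": 0.001,"dy": 0.0001,"dz": 0,"twist": 0,"hand": 0}
  ]
}}

```text
t: 4.8
tool_pos: [561.6, 155.3, 234.7]
eef_rot: [-0.059, 0.998, -0.0, -0.002]
wrist_force: [-28.5, -2.8, 16.3]
gripper_width: -0.2
finger_force: 14.3
```

>>> {"api": "apply_moves", "payload": {
  "series": [
    {"dx": 0.001,"dy": 0.0001,"dz": 0,"twist": 0,"hand": 0},
    {"dx": 0.001,"dy": 0.0001,"dz": 0,"twist": 0,"hand": 0}
  ]
}}

```text
t: 5.0
tool_pos: [562.4, 155.5, 234.7]
eef_rot: [-0.059, 0.998, -0.0, -0.005]
wrist_force: [-52.0, -6.9, 29.0]
gripper_width: 0.0
finger_force: 26.1
```

>>> {"api": "apply_moves", "payload": {
  "series": [
    {"dx": 0.001,"dy": 0.0001,"dz": 0,"twist": 0,"hand": 0},
    {"dx": 0,"dy": 0,"dz": 0,"twist": 0,"hand": 0}
  ]
}}

```text
t: 5.2
tool_pos: [562.9, 155.6, 234.7]
eef_rot: [-0.059, 0.998, -0.001, -0.006]
wrist_force: [-56.1, -6.7, 31.5]
gripper_width: 0.0
finger_force: 28.3
```

The stop was felt at TCP x≈561, so the left drawer is shut. Backing straight out now and then shifting to the middle lane.

>>> {"api": "apply_moves", "payload": {
  "series": [
    {"dx": -0.01,"dy": -0.0012,"dz": 0,"twist": 0,"hand": 0},
    {"dx": -0.03,"dy": -0.0035,"dz": 0,"twist": 0,"hand": 0},
    {"dx": -0.035,"dy": -0.004,"dz": 0,"twist": 0,"hand": 0},
    {"dx": -0.035,"dy": -0.004,"dz": 0,"twist": 0,"hand": 0},
    {"dx": -0.026,"dy": -0.003,"dz": 0,"twist": 0,"hand": 0},
    {"dx": 0,"dy": -0.028,"dz": 0,"twist": 0,"hand": 0},
    {"dx": 0,"dy": -0.03,"dz": 0,"twist": 0,"hand": 0},
    {"dx": 0,"dy": -0.03,"dz": 0,"twist": 0,"hand": 0},
    {"dx": 0,"dy": -0.027,"dz": 0,"twist": 0,"hand": 0},
    {"dx": 0,"dy": 0,"dz": 0,"twist": 0,"hand": 0}
  ]
}}

```text
t: 6.2
tool_pos: [429.3, 22.9, 235.0]
eef_rot: [-0.057, 0.998, -0.0, 0.0]
wrist_force: [0.2, 0.9, -0.2]
gripper_width: -0.1
finger_force: 0.0
```

Run:
```python
from h import *
import cv2
s=manip.state();print(s['tool_pos'],s['wrist_force'])
t=manip.get_image("top")[110:270,190:390,::-1]; w=manip.get_image("side")[130:330,180:380,::-1]
cv2.imwrite('pics/b.png',np.hstack([cv2.resize(t,(400,320)),cv2.resize(w,(320,320))]))
```

```text
[429.3373999   22.85429308 234.97605634] [ 0.21766909  0.88592272 -0.23733398]
```

View pics/b.png

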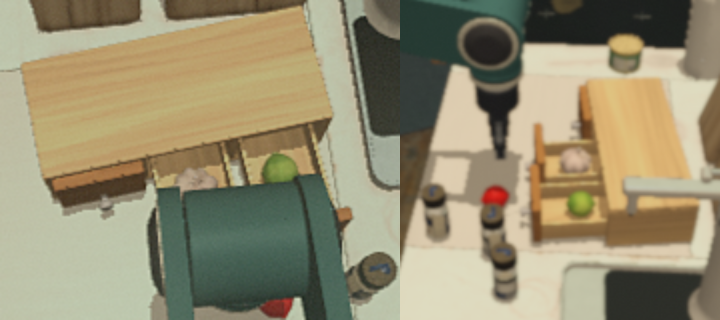

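The left drawer sits flush with the chest and its lemon is inside. The hand is centred before the middle drawer, so I'll push with the same profile.

>>> {"api": "apply_moves", "payload": {
  "series": [
    {"dx": 0.018,"dy": 0.0025,"dz": 0,"twist": 0,"hand": 0},
    {"dx": 0.014,"dy": 0.0018,"dz": 0,"twist": 0,"hand": 0},
    {"dx": 0.01,"dy": 0.0012,"dz": 0,"twist": 0,"hand": 0},
    {"dx": 0.006,"dy": 0.0007,"dz": 0,"twist": 0,"hand": 0},
    {"dx": 0.006,"dy": 0.0007,"dz": 0,"twist": 0,"hand": 0},
    {"dx": 0.006,"dy": 0.0007,"dz": 0,"twist": 0,"hand": 0},
    {"dx": 0.008,"dy": 0.0009,"dz": 0,"twist": 0,"hand": 0},
    {"dx": 0.01,"dy": 0.0012,"dz": 0,"twist": 0,"hand": 0},
    {"dx": 0.01,"dy": 0.0012,"dz": 0,"twist": 0,"hand": 0},
    {"dx": 0.01,"dy": 0.0012,"dz": 0,"twist": 0,"hand": 0}
  ]
}}

```text
t: 7.3
tool_pos: [528.3, 37.2, 234.7]
eef_rot: [-0.059, 0.998, 0.0, 0.0]
wrist_force: [-1.4, 1.1, 0.6]
gripper_width: 0.6
finger_force: 0.7
```

>>> {"api": "apply_moves", "payload": {
  "series": [
    {"dx": 0.01,"dy": 0.0012,"dz": 0,"twist": 0,"hand": 0},
    {"dx": 0.01,"dy": 0.0012,"dz": 0,"twist": 0,"hand": 0},
    {"dx": 0.008,"dy": 0.001,"dz": 0,"twist": 0,"hand": 0},
    {"dx": 0.006,"dy": 0.0007,"dz": 0,"twist": 0,"hand": 0},
    {"dx": 0.004,"dy": 0.0005,"dz": 0,"twist": 0,"hand": 0},
    {"dx": 0.003,"dy": 0.0003,"dz": 0,"twist": 0,"hand": 0}
  ]
}}

```text
t: 7.9
tool_pos: [568.6, 42.0, 234.7]
eef_rot: [-0.059, 0.998, -0.0, -0.0]
wrist_force: [-1.1, -0.0, 0.6]
gripper_width: -0.2
finger_force: 0.6
```

>>> {"api": "apply_moves", "payload": {
  "series": [
    {"dx": 0.002,"dy": 0.0002,"dz": 0,"twist": 0,"hand": 0},
    {"dx": 0.001,"dy": 0.0001,"dz": 0,"twist": 0,"hand": 0},
    {"dx": 0.001,"dy": 0.0001,"dz": 0,"twist": 0,"hand": 0}
  ]
}}

```text
t: 8.2
tool_pos: [572.3, 42.4, 234.7]
eef_rot: [-0.059, 0.998, 0.0, -0.0]
wrist_force: [-1.5, -0.2, -0.8]
gripper_width: -0.0
finger_force: 0.6
```

>>> {"api": "apply_moves", "payload": {
  "series": [
    {"dx": 0.001,"dy": 0.0001,"dz": 0,"twist": 0,"hand": 0},
    {"dx": 0.001,"dy": 0.0001,"dz": 0,"twist": 0,"hand": 0}
  ]
}}

```text
t: 8.4
tool_pos: [574.3, 42.6, 234.7]
eef_rot: [-0.059, 0.998, -0.0, -0.0]
wrist_force: [-1.6, 1.0, -1.7]
gripper_width: 0.0
finger_force: 0.6
```

>>> {"api": "apply_moves", "payload": {
  "series": [
    {"dx": 0.001,"dy": 0.0001,"dz": 0,"twist": 0,"hand": 0}
  ]
}}

```text
t: 8.5
tool_pos: [574.9, 42.7, 234.7]
eef_rot: [-0.059, 0.998, -0.0, -0.001]
wrist_force: [-19.1, -1.0, 10.8]
gripper_width: -0.2
finger_force: 10.0
```

>>> {"api": "apply_moves", "payload": {
  "series": [
    {"dx": 0.001,"dy": 0.0001,"dz": 0,"twist": 0,"hand": 0},
    {"dx": 0.001,"dy": 0.0001,"dz": 0,"twist": 0,"hand": 0},
    {"dx": 0,"dy": 0,"dz": 0,"twist": 0,"hand": 0}
  ]
}}

```text
t: 8.8
tool_pos: [575.8, 42.7, 234.7]
eef_rot: [-0.059, 0.998, -0.0, -0.004]
wrist_force: [-37.4, -3.1, 20.2]
gripper_width: 0.3
finger_force: 18.4
```

>>> {"api": "apply_moves", "payload": {
  "series": [
    {"dx": -0.01,"dy": -0.0012,"dz": 0,"twist": 0,"hand": 0},
    {"dx": -0.03,"dy": -0.0035,"dz": 0,"twist": 0,"hand": 0},
    {"dx": -0.035,"dy": -0.004,"dz": 0,"twist": 0,"hand": 0},
    {"dx": -0.035,"dy": -0.004,"dz": 0,"twist": 0,"hand": 0},
    {"dx": -0.03,"dy": 0,"dz": 0.02,"twist": 0,"hand": 0},
    {"dx": 0,"dy": 0.04,"dz": 0.04,"twist": 0,"hand": 0},
    {"dx": 0,"dy": 0.04,"dz": 0.04,"twist": 0,"hand": 0},
    {"dx": 0,"dy": 0.04,"dz": 0.04,"twist": 0,"hand": 0},
    {"dx": 0,"dy": 0.04,"dz": 0.03,"twist": 0,"hand": 0},
    {"dx": 0,"dy": 0.04,"dz": 0,"twist": 0,"hand": 0}
  ]
}}

```text
t: 9.8
tool_pos: [437.1, 217.8, 395.8]
eef_rot: [-0.058, 0.998, 0.001, 0.003]
wrist_force: [0.7, -0.1, 0.7]
gripper_width: 0.2
finger_force: 0.0
```

>>> {"api": "apply_moves", "payload": {
  "series": [
    {"dx": -0.01,"dy": 0.04,"dz": 0,"twist": 0,"hand": 0},
    {"dx": -0.01,"dy": 0.04,"dz": 0,"twist": 0,"hand": 0},
    {"dx": -0.01,"dy": 0.04,"dz": 0,"twist": 0,"hand": 0},
    {"dx": -0.01,"dy": 0.04,"dz": 0,"twist": 0,"hand": 0},
    {"dx": 0,"dy": 0,"dz": 0,"twist": 0,"hand": 0},
    {"dx": 0,"dy": 0,"dz": 0,"twist": 0,"hand": 0}
  ]
}}

```text
t: 10.4
tool_pos: [397.1, 376.8, 390.6]
eef_rot: [-0.059, 0.998, -0.0, 0.0]
wrist_force: [0.6, 0.8, 0.4]
gripper_width: 0.0
finger_force: 0.0
```

Run:
```python
from h import *
import cv2
s=manip.state();print(s['t'],s['tool_pos'],s['wrist_force'])
t=manip.get_image("top")[:,:,::-1]
cv2.imwrite('pics/top9.png',t)
cv2.imwrite('pics/c.png',cv2.resize(t[100:310,100:430],(800,509)))
```

```text
10.4 [397.07333621 376.79537268 390.58164193] [0.59435854 0.77635526 0.35185837]
```

View pics/c.png

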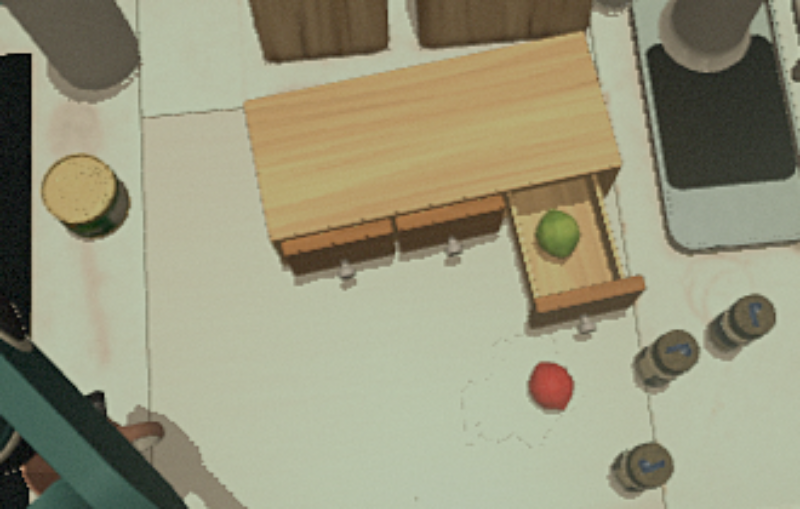

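Both fronts are flush and in line with the chest. The lime at (557,233) is still in its open drawer, which hasn't moved. The tin and jars stand as before, and the mug's handle is where it was, with the hand well above it.

```bash
python3 -c "
from cell import manip
print(manip.job_done())"
```

```text
the job is handed in; nothing more can be done
None
```

The lemon (left) and garlic (middle) drawers are pushed shut to their stops and the lime's (right) drawer is still open as it was. The job was handed in at about 10 s, and no verdict came back.

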